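# File a swatch board in the lever arch file

### The job

File the punched swatch board in the lever arch file: lift the lever until the rings spring open, lower the board onto the two posts so that it lies flat on the back board with its grip bar on the side away from the lever, then press the lever down until it clicks and the rings stay shut. The lever blade is springy and its catch needs a firm push, but never push or pull it with more than about 25 N. Leave the other things where they are and let go of everything at the end.

Things in the scene. Friction and masses are not known exactly. Their poses are not given: they have to be found in the camera images.
- ring_file: Lever arch filing board, fixed to the worktop, yaw within 0.3 rad: grey back board 245 x 150 x 4 mm with a steel ring mechanism. Origin: at worktop height, midway between the fixed posts. x points from the posts to the lever side, y along the posts, z up. Back board: x -130 to +115 mm, y +-75 mm. Posts: 6 mm thick, tapered tops 46 mm above the worktop, x 0, y +-35 mm. Boards lie on the -x side.
- post0 (a point): Top of the fixed post at y -35 mm of the file, 42 mm above the back board.
- post1 (a point): Top of the fixed post at y +35 mm of the file, 42 mm above the back board.
- post_foot0 (a point): Foot of post 0, on the back board's top face.
- post_foot1 (a point): Foot of post 1, on the back board's top face.
- lever_hinge (a point): Point on the lever's hinge axis, 30 mm from the post line on the file's +x side, 22 mm above the worktop, at y 0. The axis is parallel to the file's y. It does not move.
- lever_tip (a point): Middle of the lever blade's thickness near its free end (dark round spot), 75 mm from the hinge axis. The blade is a straight steel strip 16 mm wide (along the file's y), 8 mm thick, ending 9 mm beyond this point. Shut, it points to the file's +x, rises 5 degrees, and this point is about 30 mm above the worktop, free room below; it lifts about the hinge towards the posts by 1.0 rad.
- lever (a joint): Lever angle at its root, rad: 0 shut, held by a spring catch; 1.0 fully lifted. About 5 to 10 N up at the tip frees it; then a light spring (2 N at the tip) throws it fully open and keeps it there. Pressed down it meets the catch near 0.08 rad; 8 to 18 N down at the tip, not always the same, takes it through, and it clicks to 0 and stays. Let go before the click, it springs open again.
- blade (a joint): Elastic bending of the lever blade relative to its root, rad, 0 unloaded, positive when pulled up, negative when pushed down. Because of it the tip must be pushed lower than where it rests when shut before the catch clicks; the click shows as a sudden drop of the force. 0.22 rad corresponds to about 25 N at the tip, the most allowed.
- arches (a joint): Angle of the two curved arches (5 mm wire) that close over the posts, rad: 0 shut on the post tops, 0.8 fully open, leaning away on the lever side. They follow the lever.
- board: Loose plywood swatch board 120 x 100 x 5 mm, about 0.12 kg, lying flat, with two holes of 13 mm near one 100 mm edge and a wooden grip bar on top. Origin: centre of the underside; x points to the edge with the holes, y along that edge, z up. The grip bar is 44 mm long (x), 22 mm wide (y), 26 mm high, centred at x -8 mm, its top 31 mm above the underside.
- hole0 (a point): Centre of the hole at x +48, y -35 mm of the board, at its underside; goes on post 0.
- hole1 (a point): Centre of the hole at x +48, y +35 mm of the board, at its underside; goes on post 1.
- board_grip (a point): Centre of the top of the grip bar.
- tape_roll: Bystander: roll of tape lying flat, 96 mm across, 25 mm high; origin under its centre.
- jar_done: Bystander: finished candle in a glass jar, 69 mm across, 82 mm high; origin under its centre.
- tealight: Bystander: tealight, 39 mm across, 22 mm high; origin under its centre.

How it is judged:
On the way, in this order (a step that is already met when the one before it is completed fails the run):
1. the lever is lifted and the rings are sprung open (value of joint lever above 0.85 rad and value of joint arches above 0.65 rad), for 0.2 s.
2. with the rings open, the board lies flat on the back board with a post through each hole (value of joint arches above 0.5 rad and horizontal distance between hole0 and post_foot0 below 0.007 m and horizontal distance between hole1 and post_foot1 below 0.007 m and z of board in the frame of ring_file below 0.009 m and angle between board's own z axis and vertical below 0.06 rad), for 0.2 s.
At the end, for the whole second after the job is handed in: Lever clicked shut (within 0.035 rad), blade unloaded (0.03 rad), arches closed (0.05 rad); board at rest and flat (0.06 rad) on the back board (underside below 9 mm), a post through each hole (within 7 mm of its centre) (value of joint lever below 0.035 rad and value of joint arches below 0.05 rad and value of joint blade between -0.03 and 0.03 rad and horizontal distance between hole0 and post_foot0 below 0.007 m and horizontal distance between hole1 and post_foot1 below 0.007 m and z of board in the frame of ring_file below 0.009 m and angle between board's own z axis and vertical below 0.06 rad and linear speed of board below 0.02 m/s); the robot touches nothing.
It fails at once if the lever is pushed or pulled with more than about 25 N (blade bent beyond 0.22 rad) (value of joint blade above 0.22 rad or value of joint blade below -0.22 rad).
It fails at once if a bystander is moved by more than 30 mm (distance of any of tape_roll, jar_done, tealight from where it was at the start of the episode above 0.03 m).
It also fails if it takes over 72 s, if anything falls off the work surface, if the arm or the gripper's body presses on something with over 40 N, if the wrist force passes 120 N, or if a joint passes its speed limit or range.

### The arm

A 6-joint arm with a two-finger parallel gripper is mounted at the origin on a cart in front of the work surface, level with it; the furniture and walls round the work are solid. World frame = base frame: x ahead of the robot, y to its left, z up, the work surface at z = 0. Lengths are in m, angles in rad, forces in N, time in s.
With the tool pointing down it reaches from about 0.375 to 0.975 m from the base axis. Payload 3.8 kg.
Tool frame: the origin (TCP) lies at the very end of the fingers, on their centre line; the grasp point (between the pads) lies 19 mm behind it; z points along the fingers, y is the line along which they close (so a half turn about z gives the same grasp; the last joint's range is limited). The gripper opens to 85 mm and grips with 20 to 120 N. Pads are 22 mm wide; open, the fingers measure 114 mm over their backs; the gripper's body (76 mm by 85 mm) begins 54 mm behind the grasp point. The pads swing forward as they close: fully open they stand 13 mm farther back than shut.
Start: joints at [1.29, 0.264, 1.604, -0, 1.274, -0.037], TCP at [0.163, 0.655, 0.231] pointing down, gripper open.
Joint ranges: [-2.63, 2.63], [-0.94, 2.18], [0.31, 2.57], [-1.31, 4.45], [0, 2.66], [-2.55, 2.55]. Speed limits (rad/s): [2.57, 2.57, 3.14, 3.14, 3.14, 3.14].

### API

Orientations are given as a rotation vector (axis times angle).
In Python, from workcell import * gives the robot as it stands.
- The arm moves only by the shell command python3 -m crank 'ROWS' [OPENING] [FORCE]. ROWS is JSON, a list that holds one entry, the list of rows, each a list of 6 numbers: the shift along the tool's x, y, z in cm, then the turn, a rotation vector about the tool's x, y, z in rad. In form: [[[dx, dy, dz, ax, ay, az], ...]]. A call has 1 to 8 rows; each row shifts and turns the commanded pose from where the row before left it, along the tool's axes as they then stand; what a row does not reach is not made up. A row lasts 1/12 s, in which the tool goes at most 41.7 mm and 7.16 degrees, less where a joint would pass 70% of its speed; a pose out of reach is approached as far as the arm can. A call with a gripper value outside its range is refused whole. OPENING is the finger opening in cm, from 0 to 8.54, set as the call begins (- or left out, the last holds). The fingers move at their own pace and stop on an object; FORCE is the grip in N (left out, the last holds). Time passes only in rows, so rows that do not move let the fingers close. It gives the time, the measured TCP pose, the force, the opening and the grip force at its end, in the units of the state.
- read_state(): the state, without advancing time (a new reading comes with each control period).
- read_camera(name): name is "scene" or "top" or "wrist"; returns the picture (420x560x3 uint8, blue, green, red); there is no depth.
- camera_model(name): a dict with "camera_matrix" (3x3 intrinsics, pixels), "R" (3x3) and "t" (3): a world point X has camera coordinates R X + t. Camera axes: x right, y down, z forward; pixel columns grow to the right and rows downward; lengths in m; the calibration is good to about 2 mm. A picture is of the moment at which its call begins: read the wrist's pose just before it. camera_model takes no time and is no camera call; for the wrist camera it gives the pose at the moment of the call.
- finish_job(): hands the job in; it is judged then, once.
The state is a dict: "time": time; "q": joint angles; "joint_vel": joint speeds; "joint_torque": joint torques, N m; "tool_pos": TCP position; "tcp_rot": TCP orientation; "wrist_force": force on the tool from outside, world axes, zero at the start; "torque": the same for the moment, N m; "width": opening from 0.0 (shut) to 1.0 (fully open); "grip_force": force on a finger pad.
Only numpy, scipy, OpenCV 4.12 (cv2) and the standard library are available. Lean on these libraries where they do the work, as an engineer would, in place of code of your own. Each camera call takes 0.05 s, during which the arm holds its last target. There are 200 camera calls.

## Working session

There is one attempt and no reset: what is moved stays moved. The work goes in short steps, Python scripts to look and compute and a shell command to move; the robot and the scene stay as the last step left them, time stands still between calls to the robot, and variables do not carry over. Pictures are saved under pics/ and viewed, at most 10 in all, crops included, and the job is handed in when it is done.

```bash
ls; mkdir -p pics; python3 - <<'E'
from workcell import *
import cv2,numpy as np
s=read_state();print(s)
for n in("top","scene"):
    im=read_camera(n);cv2.imwrite(f"pics/{n}0.png",im);m=camera_model(n);print(n,np.round(m["camera_matrix"],1).tolist(),np.round(m["R"],3).tolist(),np.round(m["t"],3).tolist())
E
```

```text
pics
{'time': 0.0, 'q': array([ 1.29009865e+00,  2.64757944e-01,  1.60539521e+00,  5.63456899e-06,
        1.27371415e+00, -3.68736586e-02]), 'joint_vel': array([-0.00096226,  0.00100462, -0.00064876,  0.0004984 ,  0.00208921,
       -0.00081553]), 'joint_torque': array([ 3.79202620e-04, -5.15093029e+01, -3.67321730e+01,  5.43232761e-05,
        1.27216318e-02, -3.20608244e-06]), 'tool_pos': array([0.16273102, 0.65432101, 0.22994736]), 'tcp_rot': array([-0.38200781, -3.11791098,  0.00352632]), 'wrist_force': array([ 0.14547605,  1.23314771, -0.04612707]), 'torque': array([ 0.00302111,  0.01770276, -0.01696196]), 'grip_force': 0.0, 'width': 1.0006256872310748}
top [[509.8, 0.0, 278.6], [0.0, 509.8, 206.7], [0.0, 0.0, 1.0]] [[-0.008, -1.0, -0.012], [-0.996, 0.009, -0.088], [0.088, 0.012, -0.996]] [0.332, 0.563, 1.196]
scene [[503.4, 0.0, 276.4], [0.0, 503.4, 209.7], [0.0, 0.0, 1.0]] [[0.809, -0.588, 0.004], [-0.367, -0.509, -0.779], [0.46, 0.629, -0.627]] [-0.254, 0.42, 0.489]
```

View pics/top0.png

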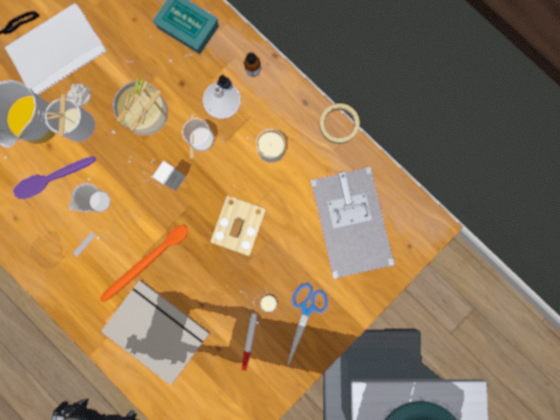

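View pics/scene0.png

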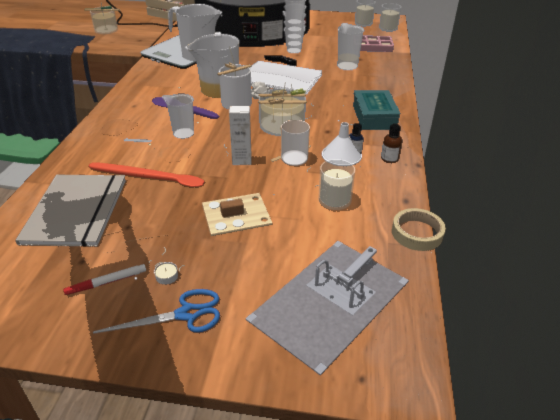

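Top view: the file's corners are near (313,183), (370,169), (393,262), (336,275), with the lever at (345,185) pointing up (+x world). The board is centred near (238,226), with its holes near (229,201) and (260,211). Next I'll crop both for sharper pixels.

```bash
python3 - <<'E'
import cv2,numpy as np
a=cv2.imread("pics/top0.png")
c1=cv2.resize(a[160:285,305:400],None,fx=4.4,fy=4.4,interpolation=cv2.INTER_CUBIC)
c2=cv2.resize(a[192:262,206:270],None,fx=6,fy=6,interpolation=cv2.INTER_CUBIC)
H=max(c1.shape[0],c2.shape[0]);p=lambda c:np.pad(c,((0,H-c.shape[0]),(0,0),(0,0)))
o=np.hstack([p(c1),p(c2)])[:600,:800];print(o.shape,c1.shape);cv2.imwrite("pics/crop0.png",o)
E
```

```text
(550, 800, 3) (550, 418, 3)
```

View pics/crop0.png

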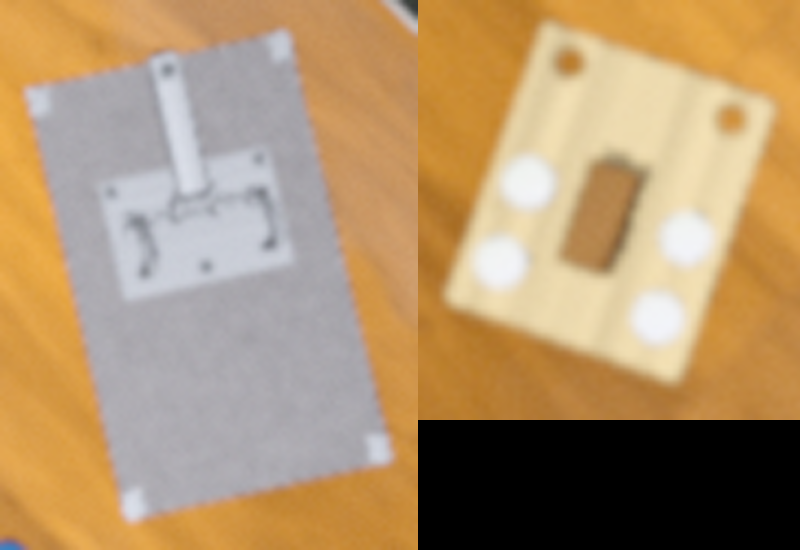

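Crop: the file's corners are at crop (25,90), (287,32), (392,462), (127,521) and the lever spot at (168,69). The board's holes are at (568,62) and (731,119), with corners at (545,20), (777,102), (680,385), (443,300). Next: fit poses.

```bash
cat > h.py <<'E'
from workcell import *
import cv2,numpy as np
from scipy.optimize import least_squares
from scipy.spatial.transform import Rotation as Ro
def proj(P,m):
    c=np.atleast_2d(P)@m["R"].T+m["t"]; p=c@m["camera_matrix"].T; return p[:,:2]/p[:,2:]
def place(x,L):
    L=np.atleast_2d(np.array(L,float)); c,s=np.cos(x[2]),np.sin(x[2])
    return np.c_[x[0]+c*L[:,0]-s*L[:,1],x[1]+s*L[:,0]+c*L[:,1],L[:,2]]
def fit(obs,m,L,x0):
    r=least_squares(lambda x:(proj(place(x,L),m)-obs).ravel(),x0,loss='soft_l1'); return r.x,r.fun.reshape(-1,2) if r.fun.size==2*len(L) else r.fun
def ray(uv,m,z):
    d=m["R"].T@np.linalg.inv(m["camera_matrix"])@np.array([*uv,1.]); c=-m["R"].T@m["t"]; return c+d*(z-c[2])/d[2]
E
python3 - <<'E'
from h import *
m=camera_model("top")
f=np.array([(25,90),(287,32),(392,462),(127,521)])/4.4-.4+[305,160]
Lf=[(.115,.075,.004),(.115,-.075,.004),(-.13,-.075,.004),(-.13,.075,.004)]
x,r=fit(f,m,Lf,[.6,.2,0]);print("file",x.round(4),r.round(1).tolist())
tip=np.array([168,69])/4.4-.4+[305,160]
w=ray(tip,m,.034);print("tip",w.round(4),"pred",place(x,[.030+.0747,0,.029]).round(4))
b=np.array([(127,20),(359,102),(262,385),(25,300),(150,62),(313,119)])/6-.4+[206,192]
Lb=[(.06,.05,.005),(.06,-.05,.005),(-.06,-.05,.005),(-.06,.05,.005),(.048,.035,.005),(.048,-.035,.005)]
xb,r=fit(b,m,Lb,[.6,.4,0]);print("board",xb.round(4),r.round(1).tolist())
print("grip",place(xb,[-.008,0,.031]).round(4))
s=read_state();R=Ro.from_rotvec(s["tcp_rot"]).as_matrix();print(R.round(3).tolist())
mw=camera_model("wrist");C=-mw["R"].T@mw["t"];print("wristcam in tool",(R.T@(C-s["tool_pos"])).round(4),(R.T@mw["R"].T)[:,2].round(3))
for n,u in (("jar",(270,146)),("tape",(340,123)),("tea",(268,303))):print(n,ray(u,m,.03).round(3))
E
```

```text
file [0.5364 0.1516 0.2136] [[0.0, -0.0], [0.1, -0.2], [0.1, -0.0], [-0.2, 0.3]]
tip [0.6394 0.173  0.034 ] pred [[0.6387 0.1738 0.029 ]]
board [ 0.5237  0.4276 -0.3443] [[-0.0, 0.4], [-0.2, 0.1], [-0.5, -0.5], [0.3, 0.1], [0.3, 0.0], [0.1, -0.1]]
grip [[0.5161 0.4303 0.031 ]]
[[-0.97, 0.241, -0.001], [0.241, 0.97, -0.002], [0.0, -0.002, -1.0]]
wristcam in tool [ 0.0648  0.0002 -0.1423] [-0.259 -0.001  0.966]
jar [0.713 0.347 0.03 ]
tape [0.768 0.177 0.03 ]
tea [0.338 0.354 0.03 ]
```

The fit is good (residuals under 0.5 px, and the tip prediction agrees within 1 mm). Moving above the lever tip.

```bash
A='[-3.39,-2.06,0.1,0,0,0]'
python3 -m crank '[[[-3.4,-2.06,0.1,0,0,0],[-3.4,-2.06,0.1,0,0,0],[-3.4,-2.06,0.1,0,0,0],[-3.4,-2.06,0.1,0,0,0],[-3.4,-2.06,0.1,0,0,0],[-3.4,-2.06,0.1,0,0,0],[-3.4,-2.06,0.1,0,0,0],[-3.4,-2.06,0.1,0,0,0]]]' 8.5 20
python3 -m crank '[[[-3.4,-2.06,0.1,0,0,0],[-3.4,-2.06,0.1,0,0,0],[-3.4,-2.06,0.1,0,0,0],[-3.4,-2.06,0.1,0,0,0],[-3.4,-2.06,0.1,0,0,0],[-3.4,-2.06,0.1,0,0,0],[-3.4,-2.06,0.1,0,0,0],[-3.4,-2.06,0.1,0,0,0]]]'
python3 -m crank '[[[-3.4,-2.06,0.1,0,0,0],[0,0,0,0,0,-0.115],[0,0,0,0,0,-0.115],[0,0,0,0,0,-0.115],[0,0,0,0,0,-0.115],[0,0,0,0,0,0],[0,0,0,0,0,0]]]'
cat >> h.py <<'E'
F=np.array([.5364,.1516,.2136])
def rel(x=F):
    s=read_state();R=Ro.from_rotvec(s["tcp_rot"]).as_matrix();p=s["tool_pos"]-[x[0],x[1],0]
    c,sn=np.cos(x[2]),np.sin(x[2]);T=np.array([[c,sn,0],[-sn,c,0],[0,0,1]])
    print("t",round(s["time"],2),"in frame mm",(T@p*1e3).round(1),"tool axes rows",(T@R).T.round(3).tolist(),"F",(T@s["wrist_force"]).round(1),"w",round(s["width"]*8.54,2),"g",round(s["grip_force"],1));return s,R,T
def todo(target,yaw,x=F):  # tool-frame cm from tcp to world target; yaw error of tool y vs yaw+90deg
    s=read_state();R=Ro.from_rotvec(s["tcp_rot"]).as_matrix()
    Rd=np.array([[-np.cos(yaw),-np.sin(yaw),0],[-np.sin(yaw),np.cos(yaw),0],[0,0,-1]])
    print("shift cm",(R.T@(np.array(target)-s["tool_pos"])*100).round(2),"rot first",Ro.from_matrix(R.T@Rd).as_rotvec().round(3),"shift after rot",(Rd.T@(np.array(target)-s["tool_pos"])*100).round(2))
E
python3 - <<'E'
from h import *
rel();todo([.6387,.1738,.011],F[2])
m=camera_model("wrist");im=read_camera("wrist")
for L in [(0,.035,.046),(0,-.035,.046),(.1047,0,.033),(.115,.075,.004),(.115,-.075,.004)]:
    u=proj(place(F,L),m)[0];print(L,u.round(0))
    cv2.drawMarker(im,tuple(int(v) for v in u),(0,0,255),0,10,1)
cv2.imwrite("pics/w1.png",im)
E
```

```text
time: 0.77
tool_pos: [0.3879, 0.4276, 0.2228]
tcp_rot: [-0.382, -3.118, 0.001]
wrist_force: [0.6, -0.2, -0.2]
width: 0.995
grip_force: 0.0
time: 1.43
tool_pos: [0.6121, 0.2021, 0.2147]
tcp_rot: [-0.382, -3.117, 0.0]
wrist_force: [0.3, 0.6, -0.2]
width: 0.996
grip_force: 0.0
time: 2.02
tool_pos: [0.639, 0.1755, 0.2136]
tcp_rot: [0.334, -3.123, 0.0]
wrist_force: [-0.9, -0.1, -0.5]
width: 0.999
grip_force: 0.0
t 2.02 in frame mm [105.3   1.7 213.6] tool axes rows [[-1.0, 0.001, 0.001], [0.001, 1.0, -0.0], [-0.001, -0.0, -1.0]] F [-0.9  0.1 -0.5] w 8.53 g 0.0
shift cm [ 0.04 -0.17 20.26] rot first [-0.    -0.001 -0.001] shift after rot [ 0.06 -0.17 20.26]
(0, 0.035, 0.046) [318.  84.]
(0, -0.035, 0.046) [243.  84.]
(0.1047, 0, 0.033) [281. 191.]
(0.115, 0.075, 0.004) [346. 195.]
(0.115, -0.075, 0.004) [216. 195.]
```

View pics/w1.png

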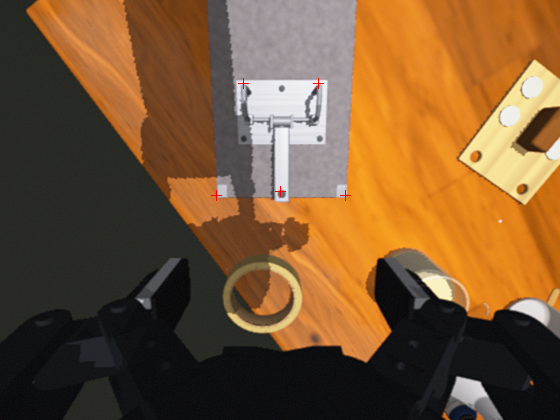

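The projected markers land on the posts, lever spot (281,191) and file corners to 1–2 px, so the file pose is confirmed. Descending to the blade and gripping gently.

```bash
python3 -m crank '[[[0.05,-0.17,3.4,0,0,0],[0,0,3.4,0,0,0],[0,0,3.4,0,0,0],[0,0,3.4,0,0,0],[0,0,3,0,0,0],[0,0,2.2,0,0,0],[0,0,1.3,0,0,0],[0,0,0,0,0,0]]]' - 20
python3 -m crank '[[[0,0,0,0,0,0],[0,0,0,0,0,0],[0,0,0,0,0,0],[0,0,0,0,0,0],[0,0,0,0,0,0],[0,0,0,0,0,0],[0,0,0,0,0,0],[0,0,0,0,0,0]]]' 0 20
python3 -c "
from h import *
rel()"
```

```text
time: 2.73
tool_pos: [0.636, 0.1733, 0.0092]
tcp_rot: [0.336, -3.116, 0.001]
wrist_force: [-0.5, 0.3, -0.1]
width: 0.996
grip_force: 0.0
time: 3.4
tool_pos: [0.6401, 0.1746, 0.0142]
tcp_rot: [-0.338, 3.121, 0.001]
wrist_force: [1.5, 2.7, 2.5]
width: 0.179
grip_force: 25.0
t 3.4 in frame mm [106.2   0.5  14.2] tool axes rows [[-1.0, -0.002, -0.002], [-0.002, 1.0, 0.001], [0.002, 0.001, -1.0]] F [2.1 2.3 2.5] w 1.53 g 25.0
```

```bash
for i in 1 2; do python3 -m crank '[[[0,0,-0.2,0,0,0],[0,0,-0.2,0,0,0],[0,0,0,0,0,0]]]' ; done
python3 -c "
from h import *
rel()"
```

```text
time: 3.65
tool_pos: [0.6396, 0.1743, 0.0172]
tcp_rot: [-0.339, 3.122, 0.001]
wrist_force: [4.5, 5.0, -4.4]
width: 0.182
grip_force: 24.3
time: 3.9
tool_pos: [0.6387, 0.174, 0.0203]
tcp_rot: [0.339, -3.122, -0.0]
wrist_force: [3.5, 3.6, -7.2]
width: 0.179
grip_force: 23.8
t 3.9 in frame mm [104.7   0.2  20.3] tool axes rows [[-1.0, -0.002, 0.001], [-0.002, 1.0, 0.0], [-0.001, 0.0, -1.0]] F [ 4.2  2.7 -7.2] w 1.53 g 23.8
```

```bash
for i in 1 2; do python3 -m crank '[[[0.02,0,-0.2,0,0,0],[0.02,0,-0.2,0,0,0],[0,0,0,0,0,0]]]' | grep -E 'pos|force'; done
python3 -c "
from h import *
rel()"
```

```text
tool_pos: [0.6375, 0.1738, 0.0252]
wrist_force: [-1.7, 2.7, -0.7]
grip_force: 24.6
tool_pos: [0.6366, 0.1736, 0.029]
wrist_force: [-3.3, 3.1, -1.8]
grip_force: 24.5
t 4.4 in frame mm [102.6   0.2  29. ] tool axes rows [[-1.0, -0.003, 0.004], [-0.003, 1.0, 0.0], [-0.004, 0.0, -1.0]] F [-2.5  3.8 -1.8] w 1.49 g 24.5
```

```bash
python3 -m crank '[[[0.22,0,-0.4,0,0,0],[0.25,0,-0.4,0,0,0],[0.28,0,-0.4,0,0,0],[0.3,0,-0.4,0,0,0],[0,0,0,0,0,0]]]' | grep -E 'pos|force'
python3 -m crank '[[[0,0,0,0,0,0],[0,0,0,0,0,0],[0,0,-1,0,0,0],[-1,0,-3,0,0,0],[-1,0,-4,0,0,0],[-1,0,-4,0,0,0],[0,0,-2,0,0,0],[0,0,0,0,0,0]]]' 8.5
python3 -c "
from h import *
rel(); cv2.imwrite('pics/w2.png',read_camera('wrist'))"
```

```text
tool_pos: [0.6282, 0.1717, 0.0468]
wrist_force: [-2.3, 4.4, -1.4]
grip_force: 25.1
time: 5.48
tool_pos: [0.6628, 0.1783, 0.1948]
tcp_rot: [-0.337, 3.109, 0.001]
wrist_force: [0.8, -0.0, -0.0]
width: 0.995
grip_force: 0.0
t 5.48 in frame mm [129.2  -0.7 194.8] tool axes rows [[-1.0, -0.002, -0.014], [-0.002, 1.0, -0.001], [0.014, -0.001, -1.0]] F [ 0.8 -0.2 -0. ] w 8.5 g 0.0
```

View pics/w2.png

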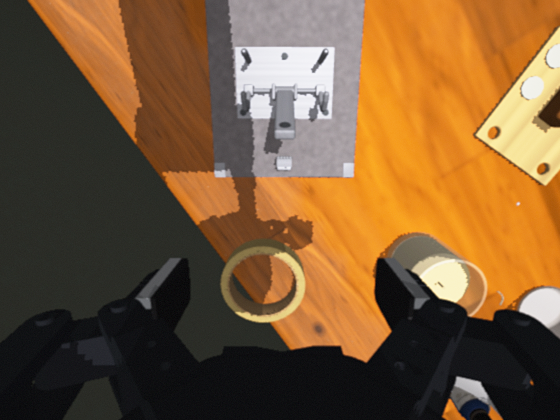

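The picture shows the lever raised (tip at (285,125)), the arches leaning to the lever side and the posts free at (246,52) and (322,52). Next, the board.

```bash
python3 -m crank '[[[0,0,0,0,0,0.112],[0,0,0,0,0,0.112],[0,0,0,0,0,0.112],[0,0,0,0,0,0.112],[0,0,0,0,0,0.11],[0,0,0,0,0,0],[0,0,0,0,0,0]]]' >/dev/null
python3 -c "
from h import *
todo([.5161,.4303,.18],-.3443)"
```

```text
shift cm [21.66 19.19  0.4 ] rot first [-0.002 -0.002  0.005] shift after rot [21.76 19.07  0.4 ]
```

```bash
python3 -m crank '[[[2.7,2.4,0,0,0,0],[2.7,2.4,0,0,0,0],[2.7,2.4,0,0,0,0],[2.7,2.4,0,0,0,0],[2.7,2.4,0,0,0,0],[2.7,2.4,0,0,0,0],[2.7,2.4,0,0,0,0],[2.7,2.4,0,0,0,0]]]' >/dev/null
python3 -m crank '[[[0,0,0,0,0,0],[0,0,0,0,0,0]]]' >/dev/null
python3 - <<'E'
from h import *
B=[.5237,.4276,-.3443];todo([.5161,.4303,.18],-.3443)
m=camera_model("wrist");im=read_camera("wrist");cv2.imwrite("pics/w3raw.png",im)
for L in [(.06,.05,.005),(.06,-.05,.005),(-.06,-.05,.005),(-.06,.05,.005),(.048,.035,.005),(.048,-.035,.005),(.014,.011,.031),(.014,-.011,.031),(-.030,.011,.031),(-.03,-.011,.031)]:
    u=proj(place(B,L),m)[0];print(L,u.round(1))
    cv2.drawMarker(im,tuple(int(round(v)) for v in u),(0,0,255),0,10,1)
cv2.imwrite("pics/w3.png",im)
E
```

```text
shift cm [-0.02 -0.24  0.46] rot first [-0.001 -0.     0.009] shift after rot [-0.02 -0.24  0.46]
(0.06, 0.05, 0.005) [324.4 252.5]
(0.06, -0.05, 0.005) [234.7 251.7]
(-0.06, -0.05, 0.005) [231.1 141.4]
(-0.06, 0.05, 0.005) [329.6 142.3]
(0.048, 0.035, 0.005) [311.3 242.2]
(0.048, -0.035, 0.005) [248.  241.7]
(0.014, 0.011, 0.031) [290.7 219.1]
(0.014, -0.011, 0.031) [268.6 219. ]
(-0.03, 0.011, 0.031) [291.4 175.1]
(-0.03, -0.011, 0.031) [268.5 174.9]
```

View pics/w3.png

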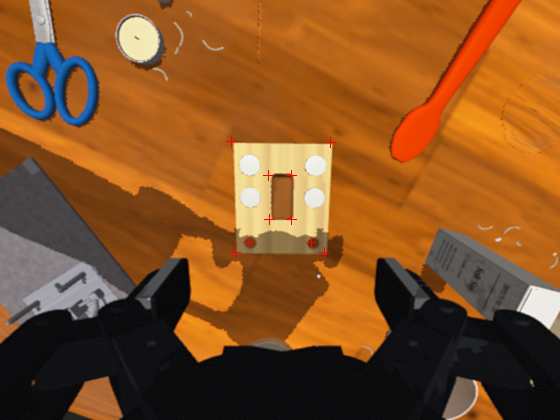

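The board sits about 2 px right of the prediction (~2 mm toward tool +y): bar centre at (283,197), holes near (250,242) and (313,242). Correcting for that, then descending and gripping.

```bash
python3 -m crank '[[[0,-0.04,3.4,0,0,0.009],[0,0,3.4,0,0,0],[0,0,3.4,0,0,0],[0,0,3,0,0,0],[0,0,2,0,0,0],[0,0,1,0,0,0],[0,0,0.6,0,0,0],[0,0,0.4,0,0,0]]]'|grep -E 'pos|force'
python3 -m crank '[[[0,0,0,0,0,0],[0,0,0,0,0,0]]]'|grep -E 'pos|force'
python3 -c "
from h import *
todo([.5161,.4303,.011],-.3443)"
```

```text
tool_pos: [0.519, 0.4299, 0.013]
wrist_force: [0.2, -0.3, -0.2]
grip_force: 0.0
tool_pos: [0.5195, 0.4313, 0.0149]
wrist_force: [-0.9, 0.3, 1.5]
grip_force: 0.0
shift cm [ 0.28 -0.21  0.39] rot first [ 0.002  0.001 -0.007] shift after rot [ 0.28 -0.21  0.39]
```

```bash
python3 -m crank '[[[0.15,0,0.3,0,0,0],[0,0,0,0,0,0]]]' |grep -E 'pos|force'
python3 -m crank '[[[0,0,0,0,0,0],[0,0,0,0,0,0],[0,0,0,0,0,0],[0,0,0,0,0,0],[0,0,0,0,0,0],[0,0,0,0,0,0],[0,0,0,0,0,0],[0,0,0,0,0,0]]]' 0 45
python3 -m crank '[[[0,0,-0.5,0,0,0],[0,0,-1.5,0,0,0],[0,0,-3,0,0,0],[0,0,-3,0,0,0],[0,0,-2,0,0,0],[0,0,-1,0,0,0],[0,0,0,0,0,0],[0,0,0,0,0,0]]]'
python3 - <<'E'
from h import *
rel([.5161,.4303,-.3443]);todo([0.5364-.056*np.cos(.2136),.1516-.056*np.sin(.2136),.12],.2136)
m=camera_model("wrist");im=read_camera("wrist");cv2.imwrite("pics/w4.png",im)
s=read_state();R=Ro.from_rotvec(s["tcp_rot"]).as_matrix()
# predict holes if tcp over bar: tool frame x=-(56), y=+-35
for L in [(-.056,.035,.005),(-.056,-.035,.005)]: print(proj(s["tool_pos"]+R@np.array(L),m))
E
```

```text
tool_pos: [0.5172, 0.432, 0.0114]
wrist_force: [0.3, -0.7, 0.4]
grip_force: 0.0
time: 8.67
tool_pos: [0.517, 0.4315, 0.0105]
tcp_rot: [0.548, 3.093, 0.001]
wrist_force: [-0.4, -0.6, 1.8]
width: 0.244
grip_force: 45.0
time: 9.33
tool_pos: [0.5168, 0.4314, 0.1209]
tcp_rot: [0.548, 3.093, 0.001]
wrist_force: [0.2, -0.0, -1.9]
width: 0.246
grip_force: 44.7
t 9.33 in frame mm [  0.3   1.3 120.9] tool axes rows [[-1.0, 0.007, -0.001], [0.007, 1.0, 0.001], [0.001, 0.001, -1.0]] F [ 0.2  0.1 -1.9] w 2.1 g 44.7
shift cm [ -6.72 -28.6    0.07] rot first [ 0.001  0.001 -0.564] shift after rot [  9.62 -27.76   0.09]
[[342.11695739 348.71214925]]
[[218.26400115 348.88051471]]
```

View pics/w4.png

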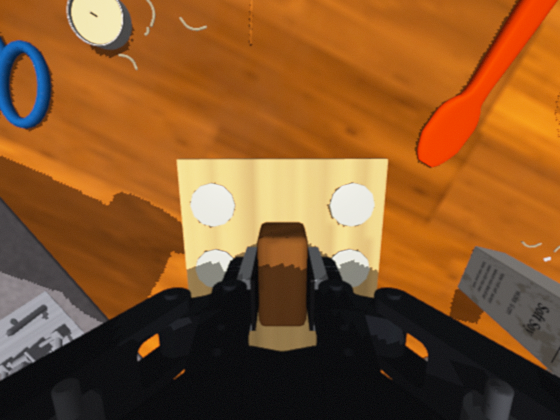

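Held board: its rear corners show at (178,159) and (388,158), and the bar is between the pads. I'll fit the board-in-tool pose from those two corners.

```bash
python3 - <<'E'
from h import *
m=camera_model("wrist");s=read_state();R=Ro.from_rotvec(s["tcp_rot"]).as_matrix()
im=cv2.imread("pics/w4.png");g=im[:,:,0].astype(int) # edges: row & col transitions
hsv=cv2.cvtColor(im,cv2.COLOR_BGR2HSV)
msk=((hsv[:,:,1]<140)&(hsv[:,:,2]>150)).astype(np.uint8)
for c in (200,240,280,320,360):print("top edge col",c,np.argmax(msk[130:,c])+130,end="; ")
for r in (165,180,220,240):
    k=np.flatnonzero(msk[r,150:420])+150;print("row",r,k.min(),k.max())
obs=np.array([(178,159),(388,158)],float)
def pt(x):
    c,sn=np.cos(x[2]),np.sin(x[2])
    b=np.array([(-.06+.008,.05),(-.06+.008,-.05)]) # rel bar centre, board frame
    b=np.c_[c*b[:,0]-sn*b[:,1]+x[0],sn*b[:,0]+c*b[:,1]+x[1]]
    return s["tool_pos"]+(np.c_[-b[:,0],b[:,1],[.0055]*2])@R.T
o=obs[::-1]
r=least_squares(lambda x:(proj(pt(x),m)-o).ravel(),[0,0,0]);print("bar centre in tool (board-x dir, y) yaw",r.x.round(4),r.fun.round(2), proj(pt([0,0,0]),m))
E
```

```text
top edge col 200 159; top edge col 240 159; top edge col 280 159; top edge col 320 159; top edge col 360 159; row 165 177 386
row 180 178 385
row 220 182 382
row 240 184 380
bar centre in tool (board-x dir, y) yaw [0.0009 0.0008 0.0046] [ 0.86  0.07 -0.86  0.08] [[387.81103012 156.65651368]
 [175.76099408 156.67630181]]
```

```bash
python3 - <<'E'
from h import *
a=cv2.imread("pics/w2.png")[35:190,200:370];cv2.imwrite("pics/c2.png",cv2.resize(a,None,fx=3.8,fy=3.8,interpolation=cv2.INTER_CUBIC))
s=read_state();R=Ro.from_rotvec(s["tcp_rot"]).as_matrix();m=camera_model("wrist")
R0=Ro.from_rotvec([-.337,3.109,.001]).as_matrix();p0=np.array([.6628,.1783,.1948])
# x_cam = m.R X + m.t ; X = p+R xt -> Rc=mR R, tc=mR p + t
Rc=m["R"]@R;tc=m["R"]@s["tool_pos"]+m["t"]
mm=dict(camera_matrix=m["camera_matrix"],R=Rc@R0.T,t=tc-Rc@R0.T@p0)
np.savez("mw2.npz",**mm)
for L in [(0,.035,.046),(0,-.035,.046),(0,.035,.004),(0,-.035,.004),(.115,.075,.004),(.115,-.075,.004)]: print(L,((proj(place(F,L),mm)[0]-[200,35]+.5)*3.8).round(1))
E
```

```text
(0, 0.035, 0.046) [475.8  48.5]
(0, -0.035, 0.046) [161.4  47.9]
(0, 0.035, 0.004) [454.4  87.4]
(0, -0.035, 0.004) [182.   86.8]
(0.115, 0.075, 0.004) [581.3 532.8]
(0.115, -0.075, 0.004) [ 52.5 531.6]
```

View pics/c2.png

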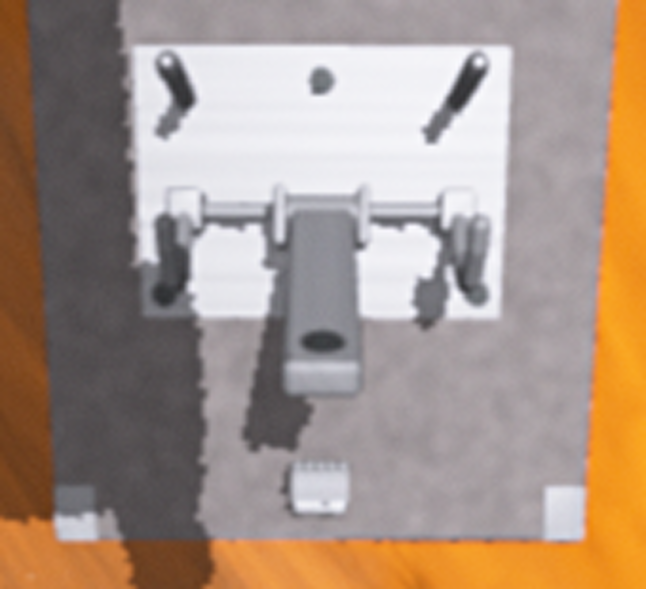

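Crop (3.8×): the post tops are at (168,62) and (479,62), the feet near (187,103) and (456,105), and the corners at (55,540) and (583,540). That puts the file about 2–3 mm further in +x than the top-camera fit. Now refining that and moving over the file.

```bash
python3 -m crank '[[[-0.84,-3.57,0,0,0,0],[-0.84,-3.57,0,0,0,0],[-0.84,-3.57,0,0,0,0],[-0.84,-3.57,0,0,0,0],[-0.84,-3.57,0,0,0,0],[-0.84,-3.57,0,0,0,0],[-0.84,-3.57,0,0,0,0],[-0.84,-3.57,0,0,0,0]]]'|grep pos
python3 -m crank '[[[0,0,0,0,0,-0.113],[0,0,0,0,0,-0.113],[0,0,0,0,0,-0.113],[0,0,0,0,0,-0.113],[0,0,0,0,0,-0.112],[0,0,0,0,0,0],[0,0,0,0,0,0],[0,0,0,0,0,0]]]'|grep -E 'pos|force'
python3 - <<'E'
from h import *
rel();mm=dict(np.load("mw2.npz"))
o=np.array([(168,62),(479,62),(187,103),(456,105),(55,540),(583,540)])/3.8-.5+[200,35]
L=np.array([(0,-.035,.046),(0,.035,.046),(0,-.035,.004),(0,.035,.004),(.115,-.075,.004),(.115,.075,.004)])
def f(x,sig=.02):
    dR=Ro.from_rotvec(x[3:6]).as_matrix();m2=dict(camera_matrix=mm["camera_matrix"],R=dR@mm["R"],t=dR@mm["t"]+x[6:9])
    return np.r_[(proj(place(x[:3],L),m2)-o).ravel()/.6,(x[:2]-F[:2])/.0015,(x[2]-F[2])/.005,x[3:6]/.006,x[6:9]/.002]
r=least_squares(f,np.r_[F,np.zeros(6)],x_scale=.01);print(r.x.round(4),(r.fun[:12]*.6).round(1))
r=least_squares(lambda x:(proj(place(x,L),mm)-o).ravel(),F);print(r.x.round(4),r.fun.round(1))
cv2.imwrite("pics/s5.png",read_camera("scene")[190:400,200:480].repeat(2,0).repeat(2,1))
E
```

```text
tool_pos: [0.4793, 0.138, 0.1178]
tool_pos: [0.4808, 0.1398, 0.119]
wrist_force: [0.1, 0.3, -1.2]
grip_force: 44.9
t 10.72 in frame mm [-56.9   0.3 119. ] tool axes rows [[-1.0, 0.003, 0.002], [0.003, 1.0, -0.0], [-0.002, -0.0, -1.0]] F [ 0.2  0.3 -1.2] w 2.1 g 44.9
[ 0.5366  0.152   0.2133 -0.0064 -0.0009  0.0006  0.0007  0.      0.0017] [-0.2  0.2 -0.2  0.5 -0.1 -0.6  0.2 -0.9  0.5  0.2 -0.2  0.6]
[0.5392 0.1532 0.2123] [-0.5  0.2  0.1  0.5 -0.3 -0.9  0.4 -1.2  0.2  0.5  0.1  1. ]
```

View pics/s5.png

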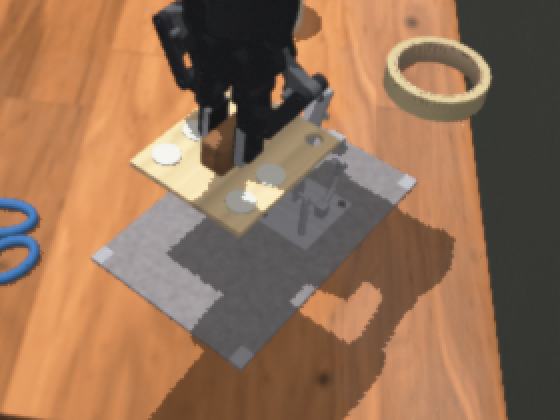

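The board is held level over the file; the far hole shows at crop (315,140). The combined fit gives an offset of about +1 mm. Lowering with force checks.

```bash
python3 -m crank '[[[-0.13,0,1.5,0,0,0],[0,0,2,0,0,0],[0,0,1.5,0,0,0],[0,0,0.7,0,0,0],[0,0,0,0,0,0],[0,0,0,0,0,0]]]'|grep -E 'pos|force'
python3 -c "
from h import *
rel()"
python3 -m crank '[[[0,0,0.3,0,0,0],[0,0,0.3,0,0,0],[0,0,0,0,0,0]]]'|grep -E 'pos|force'
python3 -m crank '[[[0,0,0.3,0,0,0],[0,0,0,0,0,0]]]'|grep -E 'pos|force'
python3 -c "
from h import *
rel()"
```

```text
tool_pos: [0.4827, 0.1403, 0.0631]
wrist_force: [-0.8, 1.2, -1.5]
grip_force: 44.9
t 11.27 in frame mm [-54.8   0.3  63.1] tool axes rows [[-1.0, 0.001, 0.001], [0.001, 1.0, -0.0], [-0.001, -0.0, -1.0]] F [-0.6  1.3 -1.5] w 2.12 g 44.9
tool_pos: [0.4833, 0.1404, 0.0576]
wrist_force: [-0.0, -0.1, -0.3]
grip_force: 44.9
tool_pos: [0.4829, 0.1403, 0.0542]
wrist_force: [-0.7, -0.3, -0.7]
grip_force: 44.9
t 11.68 in frame mm [-54.6   0.3  54.2] tool axes rows [[-1.0, 0.0, -0.0], [0.0, 1.0, 0.0], [0.0, 0.0, -1.0]] F [-0.8 -0.2 -0.7] w 2.14 g 44.9
```

```bash
python3 -m crank '[[[0.08,0,0.4,0,0,0],[0,0,0.4,0,0,0],[0,0,0,0,0,0]]]'|grep -E 'pos|force'
python3 -m crank '[[[0,0,0.5,0,0,0],[0,0,0.5,0,0,0],[0,0,0,0,0,0]]]'|grep -E 'pos|force'
python3 -c "
from h import *
rel(); cv2.imwrite('pics/s6.png',read_camera('scene')[190:400,200:480].repeat(2,0).repeat(2,1))"
```

```text
tool_pos: [0.4813, 0.1399, 0.0453]
wrist_force: [-0.5, 0.2, -1.4]
grip_force: 44.9
tool_pos: [0.4812, 0.1399, 0.035]
wrist_force: [-1.4, 0.2, -1.3]
grip_force: 44.9
t 12.18 in frame mm [-56.4   0.3  35. ] tool axes rows [[-1.0, 0.0, 0.002], [0.0, 1.0, -0.0], [-0.002, -0.0, -1.0]] F [-1.3  0.5 -1.3] w 2.07 g 44.9
```

View pics/s6.png

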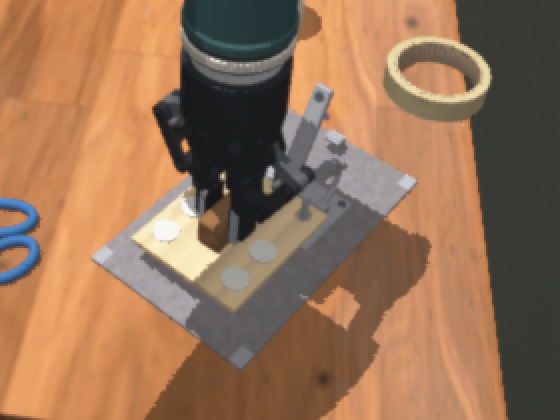

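Both posts stand up through the holes, at crop (303,212) and (270,175). Continuing down.

```bash
python3 -m crank '[[[0,0,0.5,0,0,0],[0,0,0.5,0,0,0],[0,0,0.5,0,0,0],[0,0,0.2,0,0,0],[0,0,0,0,0,0],[0,0,0,0,0,0]]]'|grep -E 'pos|force'
python3 -m crank '[[[0,0,0.15,0,0,0],[0,0,0.15,0,0,0],[0,0,0.1,0,0,0],[0,0,0,0,0,0],[0,0,0,0,0,0]]]'|grep -E 'pos|force'
python3 -c "
from h import *
rel()"
```

```text
tool_pos: [0.4819, 0.1401, 0.019]
wrist_force: [1.4, 0.7, -0.3]
grip_force: 44.9
tool_pos: [0.4822, 0.1401, 0.0153]
wrist_force: [0.2, -0.1, -0.7]
grip_force: 44.9
t 13.15 in frame mm [-55.4   0.3  15.3] tool axes rows [[-1.0, 0.0, 0.0], [0.0, 1.0, -0.0], [-0.0, -0.0, -1.0]] F [ 0.2 -0.1 -0.7] w 2.13 g 44.9
```

```bash
python3 -m crank '[[[0,0,0.1,0,0,0],[0,0,0.05,0,0,0],[0,0,0,0,0,0],[0,0,0,0,0,0]]]'|grep -E 'pos|force'
python3 -m crank '[[[0,0,0,0,0,0],[0,0,0,0,0,0],[0,0,0,0,0,0],[0,0,0,0,0,0],[0,0,0,0,0,0]]]' 7 20|grep -E 'pos|force|wid'
python3 -m crank '[[[0,0,-1,0,0,0],[0,0,-3,0,0,0],[0,0,-3.5,0,0,0],[0,0,-3.5,0,0,0],[0,0,-3.5,0,0,0],[0,0,-2,0,0,0],[0,0,0,0,0,0],[0,0,0,0,0,0]]]'
python3 -c "
from h import *
rel();im=np.hstack([read_camera('scene')[190:400,200:480].repeat(2,0).repeat(2,1),cv2.resize(read_camera('top')[160:285,305:400],None,fx=2.5,fy=2.5)[:420].copy() if 0 else np.pad(cv2.resize(read_camera('wrist')[0:420,130:430],(240,336)),((0,84),(0,0),(0,0)))]);print(im.shape);cv2.imwrite('pics/s7.png',im)"
```

```text
tool_pos: [0.4825, 0.1402, 0.0145]
wrist_force: [-1.3, -1.1, 6.1]
grip_force: 45.6
tool_pos: [0.4822, 0.1401, 0.0137]
wrist_force: [-0.4, 0.3, 0.2]
width: 0.824
grip_force: 0.0
time: 14.57
tool_pos: [0.4836, 0.1405, 0.1814]
tcp_rot: [-0.334, 3.119, 0.001]
wrist_force: [0.1, 0.0, 0.1]
width: 0.819
grip_force: 0.0
t 14.57 in frame mm [-54.    0.3 181.4] tool axes rows [[-1.0, 0.0, -0.005], [0.0, 1.0, 0.0], [0.005, 0.0, -1.0]] F [0.1 0.  0.1] w 6.99 g 0.0
(420, 800, 3)
```

View pics/s7.png

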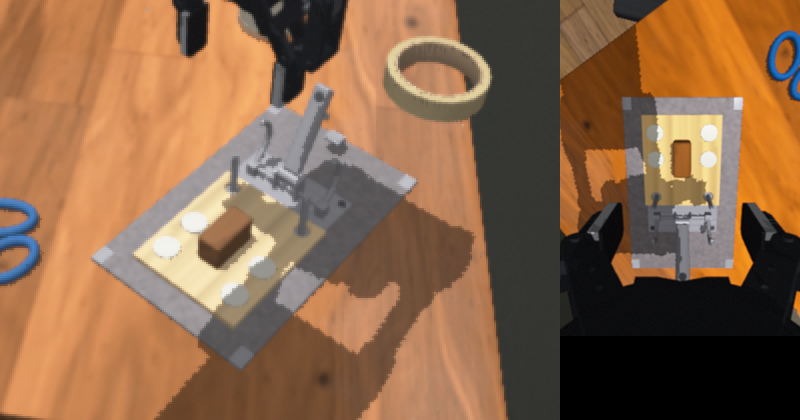

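The board lies flat with a post through each hole (scene crop (235,187) and (302,228)), and the bar is away from the lever. Next: close the fingers and go behind the raised blade.

```bash
python3 -m crank '[[[-3,-0.03,0,0,0,0],[-3,0,0,0,0,0],[-2.9,0,0,0,0,0],[0,0,3,0,0,0],[0,0,3,0,0,0],[0,0,2.2,0,0,0],[0,0,0.9,0,0,0],[0,0,0,0,0,0]]]' 0 30|grep -E 'pos|force|wid'
python3 -m crank '[[[0,0,0,0,0,0],[0,0,0,0,0,0]]]'|grep -E 'pos|force|wid'
python3 -c "
from h import *
rel()"
```

```text
tool_pos: [0.5653, 0.1577, 0.0827]
wrist_force: [-0.2, 0.3, -0.1]
width: -0.006
grip_force: 0.0
tool_pos: [0.5701, 0.1589, 0.0889]
wrist_force: [-0.0, -0.2, 1.0]
width: 0.006
grip_force: 0.0
t 15.5 in frame mm [34.5 -0.  88.9] tool axes rows [[-1.0, 0.0, -0.002], [0.0, 1.0, 0.0], [0.002, 0.0, -1.0]] F [-0.1 -0.2  1. ] w 0.05 g 0.0
```

```bash
python3 -m crank '[[[-0.75,0,0,0,0,0],[-0.75,0,0,0,0,0],[-0.6,0,0.35,0,0,0],[-0.6,0,0.35,0,0,0],[-0.55,0,0.5,0,0,0],[-0.55,0,0.5,0,0,0],[0,0,0,0,0,0]]]'|grep -E 'pos|force|wid'
python3 -c "
from h import *
rel()"
python3 -m crank '[[[-0.45,0,0.58,0,0,0],[-0.45,0,0.58,0,0,0],[-0.33,0,0.65,0,0,0],[-0.33,0,0.65,0,0,0],[-0.1,0,0.4,0,0,0],[0,0,0,0,0,0]]]'|grep -E 'pos|force|wid'
python3 -c "
from h import *
rel()"
```

```text
tool_pos: [0.6071, 0.1668, 0.0696]
wrist_force: [-0.2, 0.0, 1.7]
width: 0.003
grip_force: 0.9
t 16.08 in frame mm [72.3 -0.1 69.6] tool axes rows [[-1.0, 0.0, 0.0], [0.0, 1.0, -0.0], [-0.0, -0.0, -1.0]] F [-0.2  0.1  1.7] w 0.03 g 0.9
tool_pos: [0.6225, 0.1702, 0.0408]
wrist_force: [1.0, 0.4, 1.9]
width: -0.0
grip_force: 1.0
t 16.58 in frame mm [88.1 -0.1 40.8] tool axes rows [[-1.0, 0.0, 0.001], [0.0, 1.0, -0.0], [-0.001, -0.0, -1.0]] F [1.1 0.2 1.9] w -0.0 g 1.0
```

Contact is steady at about 2 N on the blade. Now pressing into the catch in small steps.

```bash
for i in 1; do python3 -m crank '[[[-0.1,0,0.2,0,0,0],[-0.1,0,0.2,0,0,0],[0,0,0,0,0,0]]]'|grep -E 'pos|st_f';python3 -m crank '[[[0,0,0.15,0,0,0],[0,0,0.15,0,0,0],[0,0,0,0,0,0]]]'|grep -E 'pos|st_f'; python3 -m crank '[[[0,0,0.15,0,0,0],[0,0,0,0,0,0]]]'|grep -E 'pos|st_f';python3 -m crank '[[[0,0,0.15,0,0,0],[0,0,0,0,0,0]]]'|grep -E 'pos|st_f'; done
python3 -c "
from h import *
rel()"
```

```text
tool_pos: [0.6237, 0.1705, 0.0374]
wrist_force: [-2.0, -0.2, 2.5]
tool_pos: [0.6244, 0.1706, 0.0353]
wrist_force: [-2.4, -0.8, 4.7]
tool_pos: [0.6246, 0.1707, 0.0341]
wrist_force: [-3.3, -1.0, 6.9]
tool_pos: [0.6248, 0.1707, 0.0329]
wrist_force: [-4.2, -1.0, 6.9]
t 17.42 in frame mm [90.4 -0.  32.9] tool axes rows [[-1.0, 0.0, -0.0], [0.0, 1.0, 0.0], [0.0, 0.0, -1.0]] F [-4.3 -0.1  6.9] w 0.02 g 3.8
```

```bash
python3 -m crank '[[[0,0,0.15,0,0,0],[0,0,0,0,0,0]]]'|grep -E 'pos|st_f';python3 -m crank '[[[0,0,0.15,0,0,0],[0,0,0,0,0,0]]]'|grep -E 'pos|st_f'; python3 -m crank '[[[0,0,0.15,0,0,0],[0,0,0,0,0,0]]]'|grep -E 'pos|st_f'
```

```text
tool_pos: [0.625, 0.1708, 0.0318]
wrist_force: [-4.6, -0.9, 9.8]
tool_pos: [0.6251, 0.1708, 0.0307]
wrist_force: [-5.2, -0.9, 10.4]
tool_pos: [0.6252, 0.1709, 0.0296]
wrist_force: [-6.2, -0.9, 12.8]
```

```bash
python3 -m crank '[[[0,0,0.15,0,0,0],[0,0,0,0,0,0]]]'|grep -E 'pos|st_f'; python3 -c "
from h import *
rel()"
```

```text
tool_pos: [0.6254, 0.1708, 0.028]
wrist_force: [-3.2, -0.2, 8.8]
t 18.08 in frame mm [91.1 -0.1 28. ] tool axes rows [[-1.0, 0.0, -0.002], [0.0, 1.0, -0.0], [0.002, -0.0, -1.0]] F [-3.2  0.5  8.8] w -0.02 g 4.5
```

The force dropped (12.8 → 8.8 N) while still moving down, which is the click. Backing off slowly: if shut, the force must vanish by z≈33 mm.

```bash
python3 -m crank '[[[0,0,-0.3,0,0,0],[0,0,-0.2,0,0,0],[0,0,0,0,0,0]]]'|grep -E 'pos|st_f'
python3 -m crank '[[[0,0,-0.3,0,0,0],[0,0,0,0,0,0],[0,0,0,0,0,0]]]'|grep -E 'pos|st_f'
python3 -m crank '[[[0,0,-0.4,0,0,0],[0,0,0,0,0,0],[0,0,0,0,0,0]]]'|grep -E 'pos|st_f'
```

```text
tool_pos: [0.6252, 0.1708, 0.0318]
wrist_force: [0.1, 0.4, 2.2]
tool_pos: [0.6246, 0.1707, 0.0339]
wrist_force: [-0.9, -1.0, 0.3]
tool_pos: [0.6248, 0.1707, 0.0384]
wrist_force: [0.6, 0.4, 0.1]
```

```bash
python3 -m crank '[[[0,0,-3,0,0,0],[0,0,-4,0,0,0],[0,0,-4,0,0,0],[0,0,-4,0,0,0],[4,0,-2,0,0,0],[4,0,0,0,0,0],[4,0,0,0,0,0],[4,0,0,0,0,0]]]'|grep -E 'pos|st_f'
python3 -m crank '[[[3,-3,0,0,0,0],[0,-4,0,0,0,0],[0,-4,0,0,0,0],[0,-4,0,0,0,0],[0,-2,0,0,0,0],[0,0,0,0,0,0],[0,0,0,0,0,0],[0,0,0,0,0,0]]]'|grep -E 'pos|st_f'
python3 - <<'E'
from h import *
a=cv2.imread("pics/top0.png");b=read_camera("top");cv2.imwrite("pics/top8.png",b)
for n,(x0,x1,y0,y1) in dict(lever=(336,354,170,206),arches=(332,368,202,224),jar=(252,288,128,162),tape=(318,362,102,146),tea=(258,279,293,313)).items():
    r=cv2.matchTemplate(b[y0-8:y1+8,x0-8:x1+8],a[y0:y1,x0:x1],cv2.TM_CCOEFF_NORMED);_,v,_,l=cv2.minMaxLoc(r);print(n,round(v,2),np.array(l)-8)
E
```

```text
tool_pos: [0.4697, 0.1371, 0.2074]
wrist_force: [-0.8, -0.6, 0.8]
tool_pos: [0.4776, -0.0341, 0.2066]
wrist_force: [-0.1, 0.3, 1.1]
lever 1.0 [0 0]
arches 0.64 [0 0]
jar 1.0 [0 0]
tape 1.0 [0 0]
tea 1.0 [0 0]
```

```bash
python3 -c "
from workcell import *
print(finish_job())"
```

```text
the job is handed in; nothing more can be done
None
```

The board is filed flat on both posts with its grip bar away from the lever, the lever is clicked shut and matches its starting image, the gripper is clear and the bystanders haven't moved; the judge returned no result, the final arch angle was only inferred from the lever, and I viewed 11 pictures, one over the limit of 10.

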